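# Tomatoes held under the kitchen tap for rinsing

### The arm

A 6-joint arm with a two-finger parallel gripper is mounted at the origin on the work surface. World frame = base frame: x ahead of the robot, y to its left, z up, the work surface at z = 0. Lengths are in m, angles in rad, forces in N, time in s.
With the tool pointing down it reaches from about 0.3 to 0.775 m from the base axis. Payload 14.6 kg.
Tool frame: the origin (TCP) lies at the very end of the fingers, on their centre line; the grasp point (between the pads) lies 19 mm behind it; z points along the fingers, y is the line along which they close (so a half turn about z gives the same grasp; the last joint's range is limited). The gripper opens to 94 mm and grips with 3 to 60 N. Pads are 16 mm wide; open, the fingers measure 119 mm over their backs; the gripper's body (75 mm by 177 mm) begins 78 mm behind the grasp point.
Start: joints at [-1.18, 0.3, 1.521, -0, 1.321, -0.067], TCP at [0.243, -0.493, 0.205] pointing down, gripper open.
Joint ranges: [-3.03, 3.03], [-0.79, 2.21], [0.23, 2.52], [-1.04, 4.18], [0, 3.07], [-2.55, 2.55]. Speed limits (rad/s): [2.22, 2.22, 2.57, 3.14, 3.14, 3.14].

### API

Orientations are given as [roll, pitch, yaw] about the fixed x, y, z axes, in that order (R = Rz(yaw) Ry(pitch) Rx(roll)).
In Python, from station import ctrl, cams gives the robot as it stands. The module is installed in compiled form; this text tells all that it offers.
- The arm moves only by the tool arm_command, never from a script. Its argument "plan" is a list that holds one entry, the list of rows, each a list of 7 numbers: the shift along the tool's x, y, z in mm, then the turn, a rotation vector about the tool's x, y, z in rad, then the closure, from -1 (fully open) to 1 (shut). A call has 1 to 12 rows; each row is the pose to reach, as a shift and turn from the pose commanded when the call began, along the tool's axes at that moment; what a row does not reach only later rows make up. A row lasts 1/10 s, in which the tool goes at most 50 mm and 8.59 degrees, less where a joint would pass 70% of its speed; a pose out of reach is approached as far as the arm can. A call with a gripper value outside its range is refused whole. The fingers move at their own pace and stop on an object; "squeeze" is the grip in N (left out, the last holds). Time passes only in rows, so rows that repeat a pose let the fingers close. It gives the time, the measured TCP pose, the force, the opening and the grip force at its end, in the units of the state.
- ctrl.get_obs(): the state, without advancing time (a new reading comes with each control period).
- cams.camera(name): name is "scene" or "side" or "wrist"; returns (picture, depth): 384x512x3 uint8, blue, green, red; 384x512 float32, m along the optical axis (not along the pixel's ray), 0 where there is no reading.
- cams.camera_info(name): a dict with "fx", "fy", "cx", "cy" (pixels), "world_to_cam" (4x4, takes a point from world to camera coordinates). Camera axes: x right, y down, z forward; pixel columns grow to the right and rows downward; lengths in m; the calibration is good to about 2 mm. A picture is of the moment at which its call begins: read the wrist's pose just before it. camera_info takes no time and is no camera call; for the wrist camera it gives the pose at the moment of the call.
- ctrl.hand_in(): hands the job in; it is judged then, once.
The state is a dict: "time_s": time; "qpos": joint angles; "joint_vel": joint speeds; "tau": joint torques, N m; "ee_pos": TCP position; "eef_rot": TCP orientation; "force": force on the tool from outside, world axes, zero at the start; "moment": the same for the moment, N m; "grip_width": finger opening in m; "grip_force": force on a finger pad.
Only numpy, scipy, OpenCV 4.12 (cv2) and the standard library are available. Lean on these libraries where they do the work, as an engineer would, in place of code of your own. Each camera call takes 0.05 s, during which the arm holds its last target. There are 200 camera calls.

### The job

Put the tomato that lies on the chopping board into the colander, in with the other tomato, while the colander rests on its mixing bowl. Then take the colander by its handle and hold it up level under the tap, centred below the outlet with its rim about a hand's breadth (7 cm) beneath it and both tomatoes inside, so that a colleague can turn the water on. Finish while still holding it there, and leave the tap's spout and everything else where they are.

Things in the scene. Friction and masses are not known exactly. Their poses are not given: they have to be found in the camera images.
- tomato: The tomato to add, on the chopping board: round and slightly flattened, 48 mm across, 40 mm high, with a thin stalk on top; about 60 g. Origin: centre of its underside, z up through the stalk.
- tomato_mid (a point): Centre of that tomato, 20 mm above its underside.
- tomato_in: The other tomato, of the same shape and size, already in the colander. Origin: centre of its underside.
- tomato_in_mid (a point): Centre of the tomato that is already in the colander.
- colander: Steel colander (perforated strainer), one straight black handle, about 250 g, loose, hanging in the bowl with its flat rim on the bowl's rim. Origin: centre of its underside; z up, handle along its own -x. Wall 3 mm; inside radius 46 mm at the floor, 58 mm at 30 mm height, 72 mm at the mouth; rim flange 90 mm outer radius. A small wire hook on +x reaches 106 mm from the centre.
- colander_grip (a point): Point to grip: on the handle's middle line, 135 mm from the colander's centre, 65 mm above its underside. The handle is a level bar 18 mm wide (along the colander's y) and 22 mm tall, from 105 to 220 mm from the centre. Held here the loaded colander (about 0.4 kg) is nose-heavy: grip firmly (80 N or more), pads across the handle.
- colander_mouth (a point): Centre of the colander's mouth, at the level of the rim's top, 73.5 mm above its underside.
- colander_floor (a point): Centre of the colander's inner floor, 4 mm above its underside.
- bowl: White ceramic mixing bowl that carries the colander: outer rim radius 87 mm, height 85 mm, loose, 0.8 kg. Origin: centre of its underside. While it hangs there the colander's underside is 15 mm above the bowl's.
- board: Wooden chopping board, 320 mm along its x, 220 mm along its y, 18 mm thick, fixed. Origin: centre of its underside, on the counter.
- outlet (a point): The tap's outlet: centre of the lower face of the spout's head (downward cylinder, 34 mm across, 50 mm long), 230 mm above the counter. z is up; its own +x points level to the tap's column, 200 mm away; the gooseneck, a tube 23 mm thick, arches from there at 382 mm height. The spout swivels about the column, stiffly. Beneath is the open sink, 33 by 38 cm, sunk in the counter: nothing stands below.
- knife: Chopping knife, 300 mm long with a black handle, lying along x on the board on its +y side; leave it. Origin: underside, near the middle.
- onion: Onion on the board: 68 mm across, 74 mm high with a pointed neck; leave it. Origin: centre of its underside. Onion and tomato may lie either way round on the board.
- apple: Apple on the counter, 76 mm across, 67 mm high, larger than the tomatoes; leave it. Origin: centre of its underside.
- mug: White mug, 80 mm across, 95 mm high; leave it. Origin: centre of its underside, handle on its +y.
- mill: Wooden pepper mill, 56 mm across, 184 mm high; leave it. Origin: centre of its underside.
- oil: Oil bottle, 64 mm across, 240 mm high; leave it. Origin: centre of its underside.
- brush: Washing-up brush 220 mm long with a round head, lying on the counter beside the sink (on its -y side); leave it. Origin: where the handle meets the head.
Mind the look-alikes: they are no part of the job. What is shaped like the tomato_in but black or pink is not meant.

How it is judged:
By the outcome, as a careful person would: the job done as asked, in the order asked, and still so for the second after the job is handed in, while the arm keeps its last pose, push and grip.
It also fails if it takes over 54 s, if anything falls off the work surface, if the arm or the gripper's body presses on something with over 40 N, if the wrist force passes 120 N, or if a joint passes its speed limit or range.

## Working session

There is one attempt and no reset: what is moved stays moved. The work goes in short steps, Python scripts to look and compute and a tool call to move; the robot and the scene stay as the last step left them, time stands still between calls to the robot, and variables do not carry over. Pictures are saved under pics/ and viewed, at most 10 in all, crops included, and the job is handed in when it is done.

Besides the shell and the picture viewer there is one more tool, called after ">>>" by a JSON object that holds its "fn" and its "kwargs". arm_command: Moves the arm, as the interface text tells. Its arguments: {"type":"object","properties":{"plan":{"type":"array"},"squeeze":{"type":"number"}},"required":["plan"]}

```bash
mkdir -p pics; cat > h.py <<'E'
import numpy as np, cv2
from station import ctrl, cams
from scipy.spatial.transform import Rotation as R
def grab(n):
    i=cams.camera_info(n); p,d=cams.camera(n); return p,d,i
def ray(i,u,v):
    T=np.linalg.inv(np.array(i["world_to_cam"])); 
    return T[:3,3], T[:3,:3]@np.array([(u-i["cx"])/i["fx"],(v-i["cy"])/i["fy"],1])
def onz(i,u,v,z):
    o,d=ray(i,u,v); return o+d*(z-o[2])/d[2]
def cloud(d,i):
    v,u=np.mgrid[:d.shape[0],:d.shape[1]]
    P=np.stack([(u-i["cx"])/i["fx"]*d,(v-i["cy"])/i["fy"]*d,d],-1)
    T=np.linalg.inv(np.array(i["world_to_cam"])); W=P@T[:3,:3].T+T[:3,3]; W[d==0]=np.nan; return W
def tool(p):  # world target -> shift in tool axes mm from measured pose
    s=ctrl.get_obs(); return R.from_euler("xyz",s["eef_rot"]).inv().apply(np.array(p)-s["ee_pos"])*1000
E
python3 - <<'E'
from h import *
s=ctrl.get_obs(); print(s)
ims=[]
for n in("scene","side"):
    p,d,i=grab(n); cv2.imwrite(f"pics/{n}0.png",p); np.savez(f"{n}0.npz",p=p,d=d,**{k:np.array(v) for k,v in i.items()}); print(n,i)
E
```

```text
{'time_s': 0.0, 'qpos': array([-1.17963072e+00,  3.00472086e-01,  1.52158013e+00, -1.81205084e-06,
        1.32069636e+00, -6.66199348e-02]), 'joint_vel': array([ 4.32203119e-04,  7.10678610e-04, -1.64297822e-03,  1.53331070e-04,
       -4.06185929e-05, -3.99484467e-04]), 'tau': array([ 2.43928662e-03, -5.31801689e+01, -3.52733517e+01,  7.08929077e-02,
        2.44234217e-02, -7.37273103e-05]), 'ee_pos': array([ 0.24296657, -0.49313213,  0.20488619]), 'eef_rot': array([-3.14043917e+00, -7.51994913e-05,  4.57785947e-01]), 'force': array([-0.39508504, -0.25906123, -0.5703473 ]), 'moment': array([-0.01808832,  0.06386513, -0.0079276 ]), 'grip_force': 0.0, 'grip_width': 0.09394701638020067}
scene {'fx': 364.6066237379737, 'fy': 364.6066237379737, 'cx': 253.6226519140609, 'cy': 188.45503050931515, 'world_to_cam': array([[-0.70490634,  0.70929014, -0.00381474,  0.45854122],
       [ 0.50298305,  0.49606783, -0.70776038, -0.16792342],
       [-0.50011509, -0.50082353, -0.70644227,  1.64542913],
       [ 0.        ,  0.        ,  0.        ,  1.        ]])}
side {'fx': 451.0671623419234, 'fy': 451.0671623419234, 'cx': 255.81859455688527, 'cy': 198.96577822230572, 'world_to_cam': array([[-0.86696814, -0.49779338,  0.02383276,  0.5049091 ],
       [-0.26931849,  0.42774076, -0.86284726,  0.31683554],
       [ 0.41932541, -0.75447968, -0.50490257,  1.18482625],
       [ 0.        ,  0.        ,  0.        ,  1.        ]])}
```

View pics/scene0.png

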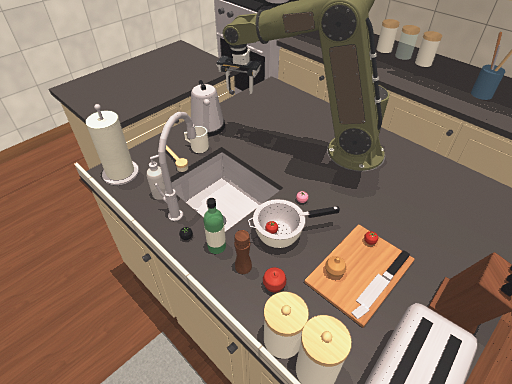

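View pics/side0.png

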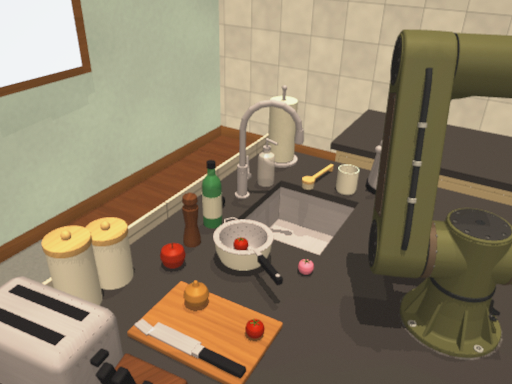

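```bash
python3 - <<'E'
from h import *
D={}
for n in("scene","side"):
    z=np.load(f"{n}0.npz"); i={k:z[k] for k in("fx","fy","cx","cy","world_to_cam")}; p=z["p"]; W=cloud(z["d"],i); D[n]=(p,W,i)
    hsv=cv2.cvtColor(p,cv2.COLOR_BGR2HSV)
    m=((hsv[...,0]<6)|(hsv[...,0]>174))&(hsv[...,1]>190)&(hsv[...,2]>70)
    k,l,st,c=cv2.connectedComponentsWithStats(m.astype(np.uint8))
    for j in range(1,k):
        if st[j,4]>40:
            w=W[l==j]; print(n,"red",c[j].round(1),st[j,4],"med",np.nanmedian(w,0).round(3),"lo",np.nanpercentile(w,3,0).round(3),"hi",np.nanpercentile(w,97,0).round(3))
    # rim: points at height ~ 85..92mm near colander (white)
    a=np.nanmedian(W[(l>0)],0)
    g=(W[...,2]>.10)&(W[...,2]<.25)
    # outlet band
    for lo,hi in((.23,.24),(.24,.275),(.30,.33),(.36,.40)):
        b=(W[...,2]>lo)&(W[...,2]<hi)&(W[...,1]>-.35)&(W[...,1]<.2)
        k2,l2,s2,c2=cv2.connectedComponentsWithStats(b.astype(np.uint8))
        for j in range(1,k2):
            if s2[j,4]>15: print(n,"z",lo,hi,c2[j].round(0),s2[j,4],np.nanmedian(W[l2==j],0).round(3))
t=[]
s=D["scene"];q=D["side"]
print("rim guess scene",onz(s[2],278,222,.0885),"side",onz(q[2],243,237,.0885))
cv2.imwrite("pics/crop1.png",np.hstack([cv2.resize(s[0][90:250,150:350],(400,320),interpolation=2),cv2.resize(q[0][90:250,200:400],(400,320),interpolation=2)]))
cv2.imwrite("pics/crop2.png",np.hstack([cv2.resize(s[0][215:265,345:395],(300,300),interpolation=2),cv2.resize(q[0][300:350,230:280],(300,300),interpolation=2)]))
E
```

```text
scene red [271.6 227.2] 72 med [0.616 0.057 0.052] lo [0.598 0.038 0.038] hi [0.633 0.072 0.058]
scene red [371.2 236.6] 63 med [0.41  0.327 0.052] lo [0.393 0.306 0.042] hi [0.425 0.344 0.057]
scene z 0.23 0.24 [457.  13.] 106 [-1.268 -0.177  0.234]
scene z 0.23 0.24 [498.  24.] 48 [-1.267  0.065  0.234]
scene z 0.23 0.24 [355. 138.] 108 [0.217 0.087 0.236]
scene z 0.23 0.24 [164. 170.] 16 [ 0.807 -0.262  0.236]
scene z 0.23 0.24 [211. 201.] 53 [ 0.786 -0.049  0.233]
scene z 0.24 0.275 [472.  13.] 566 [-1.268 -0.089  0.258]
scene z 0.24 0.275 [498.  42.] 31 [-0.956  0.164  0.254]
scene z 0.24 0.275 [383. 108.] 30 [0.004 0.073 0.26 ]
scene z 0.24 0.275 [356. 132.] 404 [0.214 0.089 0.259]
scene z 0.24 0.275 [192. 132.] 60 [ 0.626 -0.341  0.256]
scene z 0.24 0.275 [163. 165.] 60 [ 0.807 -0.26   0.259]
scene z 0.3 0.33 [488.   5.] 281 [-1.269 -0.024  0.312]
scene z 0.3 0.33 [383.  93.] 98 [-0.022  0.046  0.303]
scene z 0.3 0.33 [357. 118.] 385 [0.217 0.08  0.315]
scene z 0.3 0.33 [188. 120.] 37 [ 0.636 -0.338  0.315]
scene z 0.3 0.33 [162. 149.] 76 [ 0.795 -0.267  0.315]
scene z 0.36 0.
[... 640 characters left out ...]
-0.329  0.256]
side z 0.24 0.275 [242. 133.] 63 [ 0.794 -0.263  0.257]
side z 0.24 0.275 [298. 137.] 77 [ 0.616 -0.343  0.257]
side z 0.24 0.275 [438. 250.] 2248 [0.067 0.085 0.258]
side z 0.3 0.33 [ 3. 57.] 34 [ 2.214 -0.337  0.315]
side z 0.3 0.33 [245. 117.] 64 [ 0.787 -0.267  0.317]
side z 0.3 0.33 [296. 120.] 57 [ 0.626 -0.342  0.317]
side z 0.3 0.33 [402. 221.] 808 [0.152 0.111 0.315]
side z 0.3 0.33 [480. 225.] 1686 [-0.001  0.013  0.306]
side z 0.36 0.4 [ 1. 44.] 18 [ 2.214 -0.344  0.374]
side z 0.36 0.4 [272. 103.] 206 [ 0.707 -0.305  0.37 ]
side z 0.36 0.4 [406. 191.] 1123 [0.16  0.091 0.38 ]
rim guess scene [0.60955535 0.07663979 0.0885    ] side [0.58788143 0.07077791 0.0885    ]
```

View pics/crop1.png

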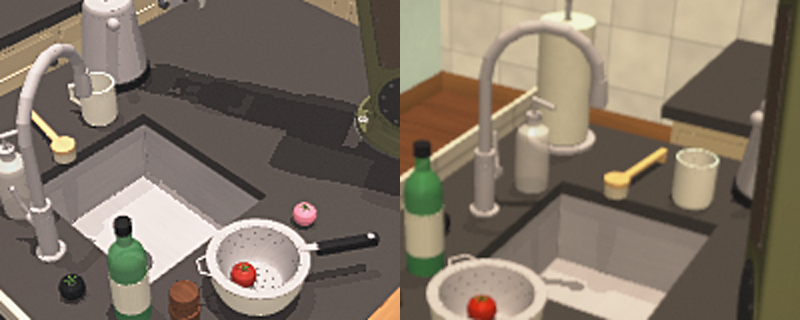

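View pics/crop2.png

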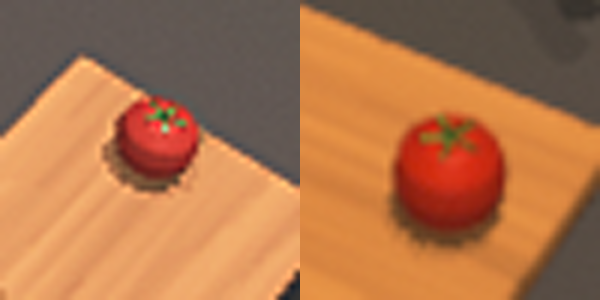

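```bash
python3 - <<'E'
from h import *
from scipy.optimize import least_squares
D={}
for n in("scene","side"):
    z=np.load(f"{n}0.npz"); i={k:z[k] for k in("fx","fy","cx","cy","world_to_cam")}; D[n]=(z["p"],cloud(z["d"],i),i)
def tri(a,b):
    A=[];B=[]
    for n,uv in(("scene",a),("side",b)):
        o,d=ray(D[n][2],*uv); d/=np.linalg.norm(d); M=np.eye(3)-np.outer(d,d); A.append(M);B.append(M@o)
    return np.linalg.lstsq(np.vstack(A),np.hstack(B),rcond=None)[0]
print("tomato tri",tri((371.2,237),(254.7,329)),onz(D["scene"][2],371.2,237.3,.038),onz(D["side"][2],254.7,328.8,.038))
print("tom_in tri",tri((271.6,227.2),(240.6,244.5)))
def circ(P,r,c0):
    f=least_squares(lambda c:np.hypot(*(P-c).T)-r,c0,loss="soft_l1",f_scale=.003); return f.x.round(4),np.sqrt((f.fun**2).mean()).round(4)
for n in D:
    W=D[n][1]
    s=lambda lo,hi,c,r:W[(W[...,2]>lo)&(W[...,2]<hi)&(np.hypot(W[...,0]-c[0],W[...,1]-c[1])<r)]
    P=s(.242,.275,(.62,-.34),.05);print(n,"head",len(P),circ(P[:,:2],.017,[.62,-.35]))
    P=s(.2,.33,(.8,-.262),.04);print(n,"column",len(P),circ(P[:,:2],.0115,[.8,-.265]))
    P=s(.34,.36,(.63,-.34),.05);print(n,"arch",np.median(P,0))
    P=s(.0865,.0905,(.6,.07),.11);print(n,"rim z",np.median(P,0))
    c=np.array([.6,.07])
    from math import pi
    for _ in range(4):
        a=np.arctan2(*(P[:,:2]-c).T[::-1]);rr=np.hypot(*(P[:,:2]-c).T); O=[]
        for b in np.linspace(-pi,pi,37)[:-1]:
            k=(a>=b)&(a<b+pi/18)&(rr<.1)
            if k.sum()>1:O.append(P[k][np.argmax(rr[k]),:2])
        c,e=circ(np.array(O),.090,c)
    print(n,"colander",c,e,len(O))
    hsv=cv2.cvtColor(D[n][0],cv2.COLOR_BGR2HSV)
    m=(W[...,2]>.07)&(W[...,2]<.11)&(hsv[...,2]<60); r=np.hypot(W[...,0]-c[0],W[...,1]-c[1]); m&=(r>.1)&(r<.24)
    P=W[m];print(n,"handle",len(P),P.min(0),P.max(0)); 
    if len(P)>10:
        T=P[P[:,2]>np.percentile(P[:,2],50)]; d=T[:,:2].mean(0)-c; print(" dir deg",np.degrees(np.arctan2(d[1],d[0])),"top z",np.percentile(P[:,2],90), "maxr",r[m].max(), "yaw line",np.degrees(np.arctan2(*(np.linalg.svd(T[:,:2]-T[:,:2].mean(0))[2][0][::-1]))))
E
```

```text
tomato tri [0.40099789 0.32327022 0.03810837] [0.40208824 0.32401205 0.038     ] [0.40135802 0.32253276 0.038     ]
tom_in tri [0.60989278 0.04906391 0.0383895 ]
scene head 66 (array([ 0.6184, -0.3561]), np.float64(0.0024))
scene column 253 (array([ 0.7996, -0.2702]), np.float64(0.0036))
scene arch [ 0.65587494 -0.32636089  0.35034062]
scene rim z [0.61030298 0.07327844 0.08791591]
scene colander [0.5951 0.0651] 0.003 36
scene handle 187 [0.41058191 0.1211942  0.07065131] [0.50714989 0.18977831 0.09443255]
 dir deg 146.70377787052672 top z 0.09124768688269302 maxr 0.21838419030907097 yaw line -33.2485335492537
side head 85 (array([ 0.6212, -0.3562]), np.float64(0.0025))
side column 247 (array([ 0.7987, -0.2705]), np.float64(0.0045))
side arch [ 0.64922032 -0.3302842   0.35071624]
side rim z [0.59448123 0.06655291 0.08916768]
side colander [0.5928 0.0642] 0.0025 36
side handle 255 [0.40448245 0.12352506 0.07172167] [0.50273834 0.18983831 0.09548711]
 dir deg 146.70066124618236 top z 0.09338172904675564 maxr 0.22145442996980594 yaw line 147.44906987429565
```

>>> {"fn": "arm_command", "kwargs": {"plan": [[[502, -662, 0, 0, 0, -2.103, -1], [502, -662, 0, 0, 0, -2.103, -1], [502, -662, 0, 0, 0, -2.103, -1], [502, -662, 0, 0, 0, -2.103, -1], [502, -662, 0, 0, 0, -2.103, -1], [502, -662, 0, 0, 0, -2.103, -1], [502, -662, 0, 0, 0, -2.103, -1], [502, -662, 0, 0, 0, -2.103, -1], [502, -662, 0, 0, 0, -2.103, -1], [502, -662, 0, 0, 0, -2.103, -1], [502, -662, 0, 0, 0, -2.103, -1], [502, -662, 0, 0, 0, -2.103, -1]]]}}

```text
time_s: 1.3
ee_pos: [0.3567, 0.0979, 0.2056]
eef_rot: [3.141, 0.0, 2.264]
force: [1.2, -1.2, -0.2]
grip_width: 0.0939
grip_force: 0.0
```

```bash
python3 - <<'E'
from h import *
print(tool([.401,.323,.15]), 146.7-np.degrees(ctrl.get_obs()["eef_rot"]))
z=np.load("scene0.npz"); i={k:z[k] for k in("fx","fy","cx","cy","world_to_cam")}
print("onion",onz(i,336,267,.05),"knife handle",onz(i,397,262,.03),onz(i,388,276,.03))
E
```

```text
[144.80069582 177.87378339  55.62246403] [-33.27214987 146.67804127  16.97027436]
onion [0.59271277 0.31158751 0.05      ] knife handle [0.42397571 0.43671698 0.03      ] [0.49132689 0.4429842  0.03      ]
```

>>> {"fn": "arm_command", "kwargs": {"plan": [[[145, 178, 55, 0, 0, -0.296, -1], [145, 178, 55, 0, 0, -0.296, -1], [145, 178, 55, 0, 0, -0.296, -1], [145, 178, 55, 0, 0, -0.296, -1], [145, 178, 55, 0, 0, -0.296, -1], [145, 178, 55, 0, 0, -0.296, -1], [145, 178, 55, 0, 0, -0.296, -1], [145, 178, 55, 0, 0, -0.296, -1]]]}}

```text
time_s: 2.1
ee_pos: [0.4026, 0.32, 0.1506]
eef_rot: [-3.141, 0.0, 2.553]
force: [-0.4, 0.4, 0.0]
grip_width: 0.0939
grip_force: 0.0
```

```bash
python3 - <<'E'
from h import *
s=ctrl.get_obs(); print(s["ee_pos"],s["eef_rot"])
p,d,i=grab("wrist"); W=cloud(d,i)
hsv=cv2.cvtColor(p,cv2.COLOR_BGR2HSV)
m=((hsv[...,0]<6)|(hsv[...,0]>174))&(hsv[...,1]>180)&(hsv[...,2]>60)
k,l,st,c=cv2.connectedComponentsWithStats(m.astype(np.uint8))
for j in range(1,k):
    if st[j,4]>100:
        x,y,w,h=st[j,:4]; u,v=x+w/2,y+h/2; print(st[j],onz(i,u,v,.038),onz(i,*c[j],.038),np.nanpercentile(W[l==j],[3,50,97],axis=0).round(3))
print(tool([.401,.323,.022]))
cv2.imwrite("pics/w1.png",p)
E
```

```text
[0.40259936 0.31997735 0.15063651] [-3.14149611e+00  9.49629283e-05  2.55328827e+00]
[236 165  40  40 713] [0.40378416 0.32202653 0.038     ] [0.40535573 0.32373969 0.038     ] [[0.385 0.305 0.044]
 [0.402 0.328 0.054]
 [0.419 0.342 0.058]]
[  3.21377379   1.56052298 128.87355835]
```

View pics/w1.png

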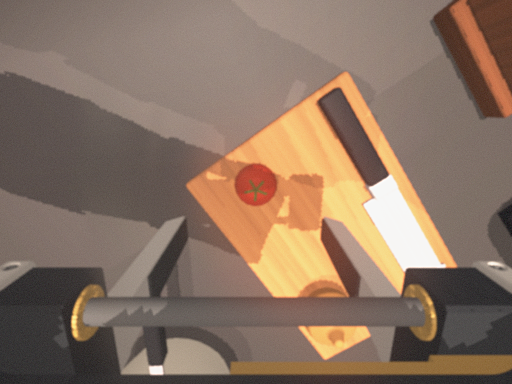

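>>> {"fn": "arm_command", "kwargs": {"plan": [[[1.4, 2.1, 50, 0, 0, 0, -1], [1.4, 2.1, 100, 0, 0, 0, -1], [1.4, 2.1, 120, 0, 0, 0, -1], [1.4, 2.1, 128, 0, 0, 0, -1], [1.4, 2.1, 128, 0, 0, 0, -1], [1.4, 2.1, 128, 0, 0, 0, 1], [1.4, 2.1, 128, 0, 0, 0, 1], [1.4, 2.1, 128, 0, 0, 0, 1], [1.4, 2.1, 128, 0, 0, 0, 1], [1.4, 2.1, 128, 0, 0, 0, 1], [1.4, 2.1, 128, 0, 0, 0, 1], [1.4, 2.1, 128, 0, 0, 0, 1]]], "squeeze": 8}}

```text
time_s: 3.35
ee_pos: [0.4026, 0.3233, 0.0225]
eef_rot: [-3.142, 0.0, 2.554]
force: [-1.2, -0.3, 1.5]
grip_width: 0.0462
grip_force: 8.0
```

>>> {"fn": "arm_command", "kwargs": {"plan": [[[0, 0, -40, 0, 0, 0, 1], [0, 0, -90, 0, 0, 0, 1], [0, 0, -130, 0, 0, 0, 1], [-45, -17, -130, 0, 0, 0, 1], [-90, -34, -130, 0, 0, 0, 1], [-135, -51, -130, 0, 0, 0, 1], [-180, -68, -130, 0, 0, 0, 1], [-225, -85, -130, 0, 0, 0, 1], [-265, -100, -130, 0, 0, 0, 1], [-276, -103.5, -130, 0, 0, 0, 1], [-276, -103.5, -130, 0, 0, 0, 1], [-276, -103.5, -130, 0, 0, 0, 1]]]}}

```text
time_s: 4.55
ee_pos: [0.5743, 0.0849, 0.1522]
eef_rot: [-3.141, -0.001, 2.554]
force: [-1.0, 0.3, -1.4]
grip_width: 0.0459
grip_force: 8.0
```

```bash
python3 - <<'E'
from h import *
s=ctrl.get_obs(); print(s["ee_pos"],s["eef_rot"],s["grip_width"])
for n in("scene","side"):
    p,d,i=grab(n); hsv=cv2.cvtColor(p,cv2.COLOR_BGR2HSV)
    m=((hsv[...,0]<6)|(hsv[...,0]>174))&(hsv[...,1]>180)&(hsv[...,2]>60)
    k,l,st,c=cv2.connectedComponentsWithStats(m.astype(np.uint8))
    for j in range(1,k):
        if st[j,4]>30: print(n,st[j],c[j].round(1),onz(i,*c[j],.038).round(3))
print(tool([.575,.084,.048]))
E
```

```text
[0.57430848 0.08494626 0.1522089 ] [-3.14134167e+00 -6.79961592e-04  2.55421559e+00] 0.04592027849138185
scene [282 197   6  12  35] [284.1 202.6] [0.491 0.003 0.038]
scene [266 222  12  11  89] [271.7 227.4] [0.611 0.051 0.038]
scene [263 268  23  24 352] [274.2 278.8] [0.756 0.196 0.038]
side [240 212  13  13 136] [245.6 218.4] [ 0.673 -0.088  0.038]
side [234 239  14  11 111] [240.6 244.6] [0.61  0.048 0.038]
side [161 243  24  25 476] [172.4 255.1] [0.754 0.198 0.038]
[ -1.43440396  -0.80773846 104.54414729]
```

>>> {"fn": "arm_command", "kwargs": {"plan": [[[-1, -1, 50, 0, 0, 0, 1], [-1, -1, 85, 0, 0, 0, 1], [-1, -1, 104, 0, 0, 0, 1], [-1, -1, 104, 0, 0, 0, 1], [-1, -1, 104, 0, 0, 0, -0.22], [-1, -1, 104, 0, 0, 0, -0.22], [-1, -1, 104, 0, 0, 0, -0.22], [-1, -1, 104, 0, 0, 0, -0.22], [-1, -1, 54, 0, 0, 0, -0.22], [-1, -1, 4, 0, 0, 0, -0.22], [-1, -1, 4, 0, 0, 0, -0.6], [-1, -1, 4, 0, 0, 0, -0.6]]]}}

```text
time_s: 5.85
ee_pos: [0.5756, 0.0827, 0.1497]
eef_rot: [3.14, 0.002, 2.554]
force: [-0.6, 0.7, -0.2]
grip_width: 0.07
grip_force: 0.0
```

```bash
python3 - <<'E'
from h import *
s=ctrl.get_obs(); print(s["ee_pos"],s["eef_rot"],s["grip_width"])
P=[]
for n in("scene","side","wrist"):
    p,d,i=grab(n); P.append(p); hsv=cv2.cvtColor(p,cv2.COLOR_BGR2HSV)
    m=((hsv[...,0]<6)|(hsv[...,0]>174))&(hsv[...,1]>180)&(hsv[...,2]>60)
    k,l,st,c=cv2.connectedComponentsWithStats(m.astype(np.uint8)); W=cloud(d,i)
    for j in range(1,k):
        if st[j,4]>30: print(n,st[j],c[j].round(1),onz(i,*c[j],.038).round(3),np.nanmedian(W[l==j],0).round(3))
    m=(hsv[...,2]<60)&(W[...,2]>.086)&(W[...,2]<.1)&(np.hypot(W[...,0]-.46,W[...,1]-.15)<.09)
    if m.sum(): print(n,"handle",m.sum(),np.median(W[m],0),np.degrees(np.arctan2(*(np.linalg.svd(W[m][:,:2]-W[m][:,:2].mean(0),full_matrices=False)[2][0][::-1]))))
cv2.imwrite("pics/c3.png",np.hstack([cv2.resize(P[1][190:310,190:310],(380,380)),cv2.resize(P[2],(420,380))]))
E
```

```text
[0.57561922 0.08269093 0.14966422] [3.13996596e+00 2.05939927e-03 2.55370667e+00] 0.07001839842585471
scene [266 222  12  11  89] [271.7 227.4] [0.611 0.051 0.038] [0.619 0.059 0.051]
scene [280 222  12  12  95] [285.3 227.6] [0.578 0.085 0.038] [0.587 0.093 0.051]
scene [263 268  23  24 343] [274.4 278.7] [0.756 0.196 0.038] [0.765 0.204 0.059]
scene handle 109 [0.4614047  0.15202097 0.08928375] -33.49870489205014
side [234 239  14  10  90] [240.  243.9] [0.613 0.046 0.038] [0.602 0.064 0.053]
side [161 243  24  25 472] [172.4 255.1] [0.754 0.198 0.038] [0.741 0.213 0.054]
side handle 168 [0.45480461 0.15543748 0.09137456] 147.5735790822221
wrist [ 387  228   73   48 1738] [426.1 250.9] [0.751 0.206 0.038] [0.732 0.204 0.058]
wrist handle 365 [0.45068258 0.15343043 0.0901201 ] -27.59232479648485
```

View pics/c3.png

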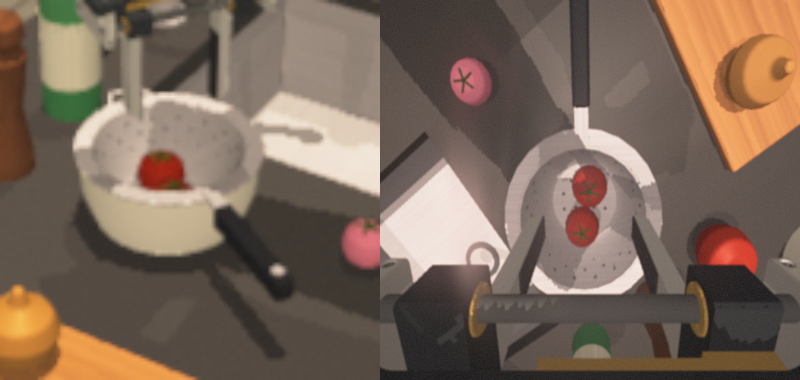

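>>> {"fn": "arm_command", "kwargs": {"plan": [[[45, -2.5, 0, 0, 0, 0, -1], [85, -5, 0, 0, 0, 0, -1], [96.5, -5.5, 0, 0, 0, 0, -1], [96.5, -5.5, 15, 0, 0, 0, -0.6], [96.5, -5.5, 15, 0, 0, 0, -0.3], [96.5, -5.5, 15, 0, 0, 0, -0.3]]]}}

```text
time_s: 6.6
ee_pos: [0.492, 0.1314, 0.1331]
eef_rot: [-3.141, -0.001, 2.554]
force: [-0.8, 0.0, 0.7]
grip_width: 0.0733
grip_force: 0.0
```

```bash
python3 - <<'E'
from h import *
s=ctrl.get_obs(); print(s["ee_pos"],s["eef_rot"],s["grip_width"])
p,d,i=grab("wrist"); W=cloud(d,i); c=np.array([.594,.065]); u=np.array([-.8368,.5476]); 
hsv=cv2.cvtColor(p,cv2.COLOR_BGR2HSV); X=(W[...,:2]-c)@u; Y=(W[...,:2]-c)@np.array([-u[1],u[0]])
m=(W[...,2]>.086)&(W[...,2]<.098)&(X>.1)&(X<.24)&(abs(Y)<.03)&(hsv[...,2]<90)
print(m.sum(),np.median(W[m],0))
for a in np.arange(.1,.24,.02):
    k=m&(X>a)&(X<a+.02)
    if k.sum(): print(a.round(2),k.sum(),Y[k].min().round(4),Y[k].max().round(4),W[k][:,2].mean().round(4))
# rim from above
P=W[(W[...,2]>.084)&(W[...,2]<.093)&(np.hypot(X,Y)<.1)&(hsv[...,2]>90)]
q=P[:,:2]-c; r=np.hypot(*q.T); from scipy.optimize import least_squares
O=[q[k][np.argmax(r[k])] for b in np.arange(-180,180,10) if (k:=((np.degrees(np.arctan2(q[:,1],q[:,0]))//10*10)==b)).sum()>3]
f=least_squares(lambda e:np.hypot(*(np.array(O)-e).T)-.09,[0,0],loss="soft_l1",f_scale=.002); print("rim",c+f.x,f.cost,len(O),abs(f.fun).max())
print(tool([.492,.1318,.061]))
E
```

```text
[0.4919794  0.13138274 0.1330683 ] [-3.14067826e+00 -8.69048733e-04  2.55350452e+00] 0.07326481052431508
2304 [0.4613069  0.14768743 0.09065108]
0.1 268 -0.0057 0.0119 0.0905
0.12 479 -0.0058 0.0122 0.0905
0.14 494 -0.0058 0.012 0.0906
0.16 534 -0.005 0.0124 0.0906
0.18 336 -0.005 0.0118 0.0904
0.2 193 -0.0051 0.012 0.09
rim [0.59227634 0.06309355] 0.00013823541459611098 24 0.01388027752915362
[ 0.35769924  0.28545908 72.40013743]
```

>>> {"fn": "arm_command", "kwargs": {"plan": [[[0, -2.5, 35, 0, 0, 0, -0.3], [0, -2.5, 60, 0, 0, 0, -0.3], [0, -2.5, 72, 0, 0, 0, -0.3], [0, -2.5, 72, 0, 0, 0, -0.3], [0, -2.5, 72, 0, 0, 0, 1], [0, -2.5, 72, 0, 0, 0, 1], [0, -2.5, 72, 0, 0, 0, 1], [0, -2.5, 72, 0, 0, 0, 1], [0, -2.5, 72, 0, 0, 0, 1], [0, -2.5, 72, 0, 0, 0, 1], [0, -2.5, 72, 0, 0, 0, 1]]], "squeeze": 60}}

```text
time_s: 7.75
ee_pos: [0.4906, 0.1296, 0.0616]
eef_rot: [3.141, 0.0, 2.554]
force: [0.1, -0.3, 1.4]
grip_width: 0.0177
grip_force: 60.0
```

>>> {"fn": "arm_command", "kwargs": {"plan": [[[0, 0, -5, 0, 0, 0, 1], [0, 0, -12, 0, 0, 0, 1], [0, 0, -20, 0, 0, 0, 1], [0, 0, -28, 0, 0, 0, 1], [0, 0, -30, 0, 0, 0, 1], [0, 0, -30, 0, 0, 0, 1]]]}}

```text
time_s: 8.35
ee_pos: [0.4906, 0.1296, 0.0919]
eef_rot: [3.141, 0.001, 2.554]
force: [0.4, 0.1, -3.7]
grip_width: 0.0176
grip_force: 60.0
```

```bash
cat > col.py <<'E'
from h import *
def tilt(n):
    s=ctrl.get_obs(); p,d,i=grab(n); W=cloud(d,i); hsv=cv2.cvtColor(p,cv2.COLOR_BGR2HSV)
    T=R.from_euler("xyz",s["eef_rot"]); Q=(W-s["ee_pos"])@T.as_matrix()  # tool coords
    # colander in tool frame: centre x ~ -0.122, rim z ~ +0.019-0.0085
    a=np.array([-.122,0])
    r=np.hypot(Q[...,0]-a[0],Q[...,1]-a[1]); m=(abs(Q[...,2]-.0105)<.03)&(r>.075)&(r<.088)&(hsv[...,1]<70)
    P=Q[m]
    for _ in range(6):
        A=np.c_[P[:,:2]-a,np.ones(len(P))]; c=np.linalg.lstsq(A,P[:,2],rcond=None)[0]; e=P[:,2]-A@c; P=P[abs(e)<max(.0025,1.5*e.std())]
    print(n,"rim plane in tool: slope x,y deg",np.degrees(c[:2]).round(2),"z",c[2].round(4),len(P),"rms",e.std().round(4))
    return p,d,i,W
E
python3 - <<'E'
from col import *
print(ctrl.get_obs()["ee_pos"],ctrl.get_obs()["grip_width"],ctrl.get_obs()["force"],ctrl.get_obs()["moment"])
for n in("scene","side","wrist"): p=tilt(n)[0]
E
```

```text
[0.49061447 0.12956197 0.09190334] 0.01756174729999279 [ 0.35609969  0.07318578 -3.74417352] [ 0.20599452  0.14927077 -0.01637045]
scene rim plane in tool: slope x,y deg [-4.41 22.67] z -0.0023 101 rms 0.0047
side rim plane in tool: slope x,y deg [ -6.42 -10.95] z 0.0411 156 rms 0.0046
wrist rim plane in tool: slope x,y deg [-111.44    1.  ] z 0.1736 81 rms 0.0014
```

```bash
python3 - <<'E'
from h import *
P=[grab(n)[0] for n in("side","scene","wrist")]
cv2.imwrite("pics/c4.png",np.hstack([cv2.resize(P[0][170:320,180:330],(265,265)),cv2.resize(P[1][140:290,230:380],(265,265)),cv2.resize(P[2],(270,265))]))
E
```

```text
(no output)
```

View pics/c4.png

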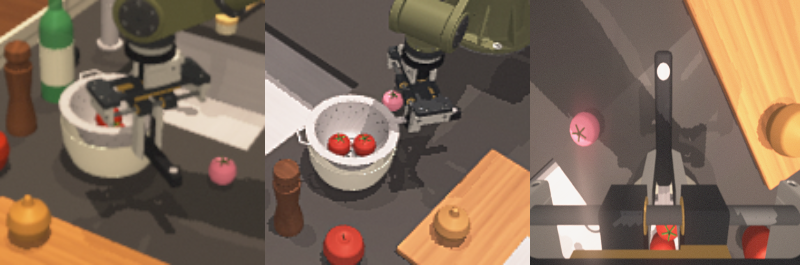

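```bash
cat > col.py <<'E'
from h import *
from scipy.optimize import least_squares
def handle():
    s=ctrl.get_obs(); p,d,i=grab("wrist"); W=cloud(d,i); v=p.max(-1)
    Q=(W-s["ee_pos"])@R.from_euler("xyz",s["eef_rot"]).as_matrix()
    m=(Q[...,0]>.02)&(Q[...,0]<.09)&(abs(Q[...,1])<.02)&(abs(Q[...,2])<.06)
    P=Q[m]; P=P[abs(P[:,2]-np.median(P[:,2]))<.02]
    for _ in range(4):
        c=np.polyfit(P[:,0],P[:,2],1); e=P[:,2]-np.polyval(c,P[:,0]); P=P[abs(e)<.003]
    print("handle top: slope deg",np.degrees(np.arctan(c[0])).round(2),"z at x0",c[1].round(4),"y",P[:,1].min().round(4),P[:,1].max().round(4),len(P))
def rim(c,z,n="scene"):
    p,d,i=grab(n); W=cloud(d,i); hsv=cv2.cvtColor(p,cv2.COLOR_BGR2HSV)
    c=np.array(c); 
    for it in range(5):
        r=np.hypot(W[...,0]-c[0],W[...,1]-c[1]); m=(abs(W[...,2]-z)<.025)&(r>.074)&(r<.088)&(hsv[...,1]<60)&(hsv[...,2]>110)
        P=W[m]
        for _ in range(8):
            A=np.c_[P[:,:2]-c,np.ones(len(P))]; k=np.linalg.lstsq(A,P[:,2],rcond=None)[0]; e=P[:,2]-A@k; P=P[(abs(e)<max(.003,1.2*e.std()))]
        near=abs(W[...,2]-((W[...,:2]-c)@k[:2]+k[2]))<.005
        q=W[near&(r<.1)&(hsv[...,1]<60)&(hsv[...,2]>110)][:,:2]; rr=np.hypot(*(q-c).T); an=np.degrees(np.arctan2(*(q-c).T[::-1]))//10
        O=np.array([q[a][np.argmax(rr[a])] for b in range(-18,18) if (a:=an==b).sum()>2])
        c=least_squares(lambda e:np.hypot(*(O-e).T)-.09,c,loss="soft_l1",f_scale=.002).x
    u=np.array([-.8368,.5476])
    print(n,"rim c",c.round(4),"z",k[2].round(4),"slope toward handle deg",np.degrees(k[:2]@u).round(2),"side",np.degrees(k[:2]@[-u[1],u[0]]).round(2),len(P),e.std().round(4))
    return p
E
python3 - <<'E'
from col import *
handle(); rim([.592,.063],.1185)
rim([.592,.063],.1185,"side")
E
```

```text
handle top: slope deg -0.85 z at x0 -0.0287 y -0.0098 0.0082 3978
scene rim c [0.5935 0.0642] z 0.116 slope toward handle deg 0.52 side 0.05 420 0.0015
side rim c [0.5922 0.0629] z 0.1188 slope toward handle deg 0.15 side 0.07 259 0.0013
```

>>> {"fn": "arm_command", "kwargs": {"plan": [[[0, 0, -10, 0, 0, 0, 1], [0, 0, -25, 0, 0, 0, 1], [0, 0, -42, 0, 0, 0, 1], [0, 0, -55, 0, 0, 0, 1], [0, 0, -60, 0, 0, 0, 1], [0, 0, -60, 0, 0, 0, 1], [-5, -7, -60, 0, 0, 0, 1], [-17, -22, -60, 0, 0, 0, 1], [-33, -43, -60, 0, 0, 0, 1], [-50, -65, -60, 0, 0, 0, 1], [-64, -84, -60, 0, 0, 0, 1], [-70, -92, -60, 0, 0, 0, 1]]]}}

```text
time_s: 10.0
ee_pos: [0.4973, 0.0121, 0.1507]
eef_rot: [-3.141, -0.001, 2.552]
force: [0.6, 0.4, -3.6]
grip_width: 0.0175
grip_force: 60.0
```

```bash
python3 - <<'E'
from col import *
s=ctrl.get_obs(); print(s["ee_pos"],s["grip_force"],s["moment"])
d=s["ee_pos"][:2]-[.4906,.1296]; handle(); rim(np.array([.593,.0635])+d,s["ee_pos"][2]+.027)
z=np.load("scene0.npz"); i={k:z[k] for k in("fx","fy","cx","cy","world_to_cam")}
print("mug",onz(i,199,139,.05),"brush",onz(i,180,163,.02), "mill",onz(i,243,262,.05))
E
```

```text
[0.4972907  0.01206961 0.15071815] 59.96083438396454 [ 0.19199064  0.27777338 -0.01381403]
handle top: slope deg -0.86 z at x0 -0.0287 y -0.0096 0.0083 3964
scene rim c [ 0.5999 -0.0537] z 0.1754 slope toward handle deg 0.46 side 0.09 390 0.0013
mug [ 0.47541706 -0.51843102  0.05      ] brush [ 0.61676183 -0.47819455  0.02      ] mill [0.78736502 0.08814001 0.05      ]
```

>>> {"fn": "arm_command", "kwargs": {"plan": [[[-5, -7, 0, 0, 0, 0, 1], [-18, -23, 0, 0, 0, 0, 1], [-36, -47, 0, 0, 0, 0, 1], [-56, -73, 0, 0, 0, 0, 1], [-76, -99, 0, 0, 0, 0, 1], [-96, -125, 0, 0, 0, 0, 1], [-116, -151, 0, 0, 0, 0, 1], [-136, -177, 0, 0, 0, 0, 1], [-155, -202, 5, 0, 0, 0, 1], [-170, -222, 10, 0, 0, 0, 1], [-180, -235, 15, 0, 0, 0, 1], [-184, -240, 17, 0, 0, 0, 1]]]}}

```text
time_s: 11.3
ee_pos: [0.5176, -0.2882, 0.1335]
eef_rot: [-3.142, -0.001, 2.553]
force: [-0.2, 1.3, -3.8]
grip_width: 0.0173
grip_force: 60.0
```

```bash
python3 - <<'E'
from col import *
s=ctrl.get_obs(); print(s["ee_pos"],s["eef_rot"],s["grip_force"],s["force"])
handle(); P=[rim(np.array([.593,.0635])+s["ee_pos"][:2]-[.4906,.1296],s["ee_pos"][2]+.027,n) for n in("scene","side")]
for n in("scene","side"):
    p,d,i=grab(n); W=cloud(d,i)
    Q=W[(W[...,2]>.242)&(W[...,2]<.275)&(np.hypot(W[...,0]-.62,W[...,1]+.345)<.045)][:,:2]
    f=least_squares(lambda c:np.hypot(*(Q-c).T)-.017,[.62,-.355],loss="soft_l1",f_scale=.003); print("head",n,f.x,len(Q))
cv2.imwrite("pics/c5.png",np.hstack([cv2.resize(P[0][70:220,130:280],(400,400)),cv2.resize(P[1][90:240,230:380],(400,400))]))
E
```

```text
[ 0.51758777 -0.2882065   0.13354409] [-3.14151654e+00 -1.15553067e-03  2.55341232e+00] 59.953288435935974 [-0.17588419  1.27097914 -3.79482332]
handle top: slope deg -0.92 z at x0 -0.0286 y -0.0097 0.0082 3962
scene rim c [ 0.6209 -0.3538] z 0.1576 slope toward handle deg 0.47 side -0.16 268 0.0014
side rim c [ 0.6199 -0.3534] z 0.1611 slope toward handle deg 0.36 side -0.41 123 0.0014
head scene [ 0.61779772 -0.35490154] 65
head side [ 0.62047133 -0.35577606] 87
```

View pics/c5.png

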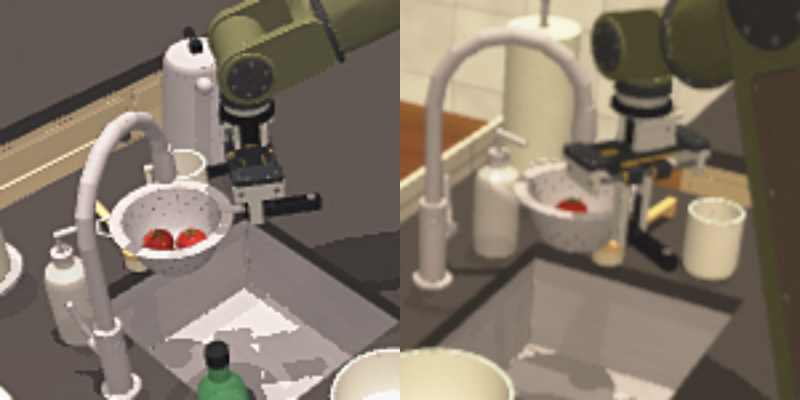

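>>> {"fn": "arm_command", "kwargs": {"plan": [[[0, -1, 0, 0, -0.005, 0, 1], [-0.5, -1.6, 0.5, 0, -0.01, 0, 1], [-0.5, -1.6, 0.5, 0, -0.01, 0, 1], [-0.5, -1.6, 0.5, 0, -0.01, 0, 1], [-0.5, -1.6, 0.5, 0, -0.01, 0, 1], [-0.5, -1.6, 0.5, 0, -0.01, 0, 1], [-0.5, -1.6, 0.5, 0, -0.01, 0, 1], [-0.5, -1.6, 0.5, 0, -0.01, 0, 1]]]}}

```text
time_s: 12.35
ee_pos: [0.5173, -0.2892, 0.1339]
eef_rot: [3.142, 0.01, 2.554]
force: [-0.0, 0.1, -2.8]
grip_width: 0.0172
grip_force: 60.0
```

```bash
python3 - <<'E'
from col import *
s=ctrl.get_obs(); print(s["ee_pos"],s["eef_rot"],s["grip_force"],s["time_s"])
handle(); [rim([.620,-.355],.16,n) for n in("scene","side")]
E
```

```text
[ 0.51726131 -0.28920761  0.13393075] [3.1415917  0.00997029 2.5537879 ] 59.950525760650635 12.35
handle top: slope deg -0.92 z at x0 -0.0286 y -0.0096 0.0082 3971
scene rim c [ 0.6192 -0.3538] z 0.1594 slope toward handle deg -0.23 side -0.17 263 0.0014
side rim c [ 0.6186 -0.355 ] z 0.1623 slope toward handle deg 0.01 side -0.34 123 0.0015
```

Both views show the colander level, within 2 mm of centre, and about 70 mm under the outlet. The grip is stable, so I'm handing in.

```bash
python3 -c "
from station import ctrl
print(ctrl.hand_in())"
```

```text
the job is handed in; nothing more can be done
None
```

Handed in: both tomatoes are in the colander, held level (within about 0.5°) and centred to about 2 mm under the outlet, rim about 7 cm below it; I gripped at the gripper's 60 N limit, below the advised 80 N, about 122 mm from the centre, and saw no slip.

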